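Switch the ball sorter over and feed the balls down the other chute

ROBOT

A 6-joint arm with a two-finger parallel gripper is mounted at the origin on the work surface. World frame = base frame: x ahead of the robot, y to its left, z up, the work surface at z = 0. Lengths are in m, angles in degrees, forces in N, time in s.
With the tool pointing down it reaches from about 0.25 to 0.8 m from the base axis. Payload 3.9 kg.
Tool frame: the origin (TCP) lies at the very end of the fingers, on their centre line; the grasp point (between the pads) lies 19 mm behind it; z points along the fingers, y is the direction in which the jaws open and shut (so a half turn about z gives the same grasp; the last joint's range is limited). The gripper opens to 85 mm and grips with 20 to 120 N. Pads are 22 mm wide; open, the fingers measure 114 mm over their backs; the gripper's body (76 mm by 85 mm) begins 54 mm behind the grasp point. The pads swing forward as they close: fully open they stand 13 mm farther back than shut.
Start: joints at [65.661, 14.897, -7.913, 67.191, 0, 90], TCP at [0.216, 0.478, 0.211] pointing down, gripper open.
Joint ranges: [-159.42, 159.42], [-47.68, 98.78], [-73.54, 78.23], [-108.79, 121.32], [-90, 84.71], [-180, 180]. Speed limits (degrees/s): [147.25, 147.25, 180, 180, 180, 180].

INTERFACE

Orientations are given as a 3x3 rotation matrix whose columns are the frame's x, y, z axes.
In Python, from station import read_state, vision, order gives the robot as it stands.
- The arm moves only by the tool drive_tool, never from a script. Its argument "plan" is a list of rows, each a list of 2 entries, a list of its own where there are three numbers: the shift along the world's x, y, z in units of 30 mm (1.0 is 30 mm), then the turn, a rotation vector about the world's x, y, z in units of 5 degrees (1.0 is 5 degrees). A call has 1 to 12 rows; each row shifts and turns the commanded pose from where the row before left it; what a row does not reach is not made up. A row lasts 1/10 s, in which the tool goes at most 50 mm and 8.59 degrees, less where a joint would pass 70% of its speed; a pose out of reach is approached as far as the arm can. A call is refused whole if a number of a shift passes 1 or a number of a turn 1, either way. A call with a gripper value outside its range is refused whole. "fingers" is the opening, from 0 (shut) to 1 (fully open), set as the call begins (left out, the last holds). The fingers move at their own pace and stop on an object; "grip_force" is the grip in N (left out, the last holds). Time passes only in rows, so rows that do not move let the fingers close. It gives the time, the measured TCP pose, the force and the opening at its end, in the units of the state.
- read_state(): the state, without advancing time (a new reading comes with each control period).
- vision.read_camera(name): name is "scene" or "top" or "wrist"; returns (picture, depth): 420x560x3 uint8, blue, green, red; 420x560 float32, m along the optical axis (not along the pixel's ray), 0 where there is no reading.
- vision.camera_params(name): a dict with "mtx" (3x3 intrinsics, pixels), "extrinsics" (4x4, takes a point from camera to world coordinates); the wrist camera has in their place "tool_from_camera" (4x4, takes a point from camera to tool coordinates, whose origin is the TCP and whose axes are the flange's). Camera axes: x right, y up, looking along -z (the intrinsics and any distortion apply to the point x, -y, -z); pixel columns grow to the right and rows downward; lengths in m; the calibration is good to about 2 mm. A picture is of the moment at which its call begins: read the wrist's pose just before it. camera_params takes no time and is no camera call.
- order.job_done(): hands the job in, once; it reports no verdict.
The state is a dict: "time_s": time; "joint_pos": joint angles; "qvel": joint speeds; "tau": joint torques, N m; "tool_pos": TCP position; "tcp_rot": TCP orientation; "ft_force": force on the tool from outside, world axes, zero at the start; "ft_torque": the same for the moment, N m; "gripper_width": finger opening in m.
Only numpy, scipy, OpenCV 4.12 (cv2) and the standard library are available. Lean on these libraries where they do the work, as an engineer would, in place of code of your own. Each camera call takes 0.05 s, during which the arm holds its last target. There are 200 camera calls.

TASK

Press down the raised side of the ball sorter's seesaw gate so that it rocks over and rests tipped the other way from now. Then push the feed pusher all the way forward by the back of its upright plate, so that all three steel balls drop onto the gate and run down the other chute to its closed end. Do not touch or lift the balls, and leave the things standing around where they are.

Things in the scene. Friction and masses are not known exactly. Their poses are not given: they have to be found in the camera images.
- sorter: Fixed ball sorter, a red and steel stand 580 mm wide. Origin on the table below the lip (front end) of its feed track; x = feed direction (away from the robot), y = towards the left chute, z up. The track is a steel channel along x from x = -170 mm to the lip at x = 0, 34 mm wide outside, climbing 0.07 rad towards the lip, so the balls lie back against the pusher.
- track_lip (a point): Middle of the track's floor at the lip, 150 mm above the table. Beyond and below it is the seesaw gate, whose floor is about 30 mm lower.
- chute_left_end (a point): Foot of the closed end of the left chute, a V-shaped steel channel, 72 mm wide, descending sideways (along +y) from the gate's left end to this point, 270 mm left of the track's line. Balls sent here come to rest within 75 mm of it.
- chute_right_end (a point): The same for the right chute, 270 mm to the right (-y).
- gate (a joint): Seesaw gate: an aluminium tray 170 mm long (along y), 57 mm wide, low walls, a steel weight on the middle of its far wall, on a level pin along x, 105 mm up. rad, -0.28 to 0.28, 0 level: positive = left end up, balls run to the right chute; negative = right end up, balls run left. Over-centre: it rests fully tipped either way (either at the start), drops on by itself once past level; about 1 N on a tread rocks it.
- tread_left (a point): Centre of the top face of the gate's left tread, a flat 42 (x) by 36 (y) mm, 4 mm thick horizontal ear standing out beyond the gate's far (+x) wall at its left (+y) end; moves with the gate. About 157 mm above the table when level, about 18 mm higher when raised and 18 mm lower when down.
- tread_right (a point): The same for the right (-y) tread.
- pusher (a joint): Feed pusher sliding in the track along the sorter's x (climbing 0.07 rad): 0 m = back (start), 0.084 m = fully forward, against its stop, its nose level with the lip. Sliding friction about 2 N; stays where it is left.
- pusher_back (a point): Centre of the back (robot-facing) side of the pusher's upright plate, 56 mm wide (along the sorter's y), 42 mm tall, 6 mm thick, its lower edge 21 mm above the track's floor; this point is 21 mm below the plate's top edge. Push here in the feed direction. Moves with the pusher.
- ball1_center (a point): Centre of a plain steel ball, 24 mm across, 56 g, one of three in a row in the feed track between pusher and lip (next to the pusher).
- ball2_center (a point): Centre of a plain steel ball, 24 mm across, 56 g, one of three in a row in the feed track between pusher and lip (the middle one).
- ball3_center (a point): Centre of a plain steel ball, 24 mm across, 56 g, one of three in a row in the feed track between pusher and lip (next to the lip).
- spray: Bystander, to be left alone: blue spray can, 54 mm across, 150 mm tall; origin at its underside's centre.
- filter: Bystander, to be left alone: white oil filter, 76 mm across, 90 mm tall; origin at its underside's centre.
- socket: Bystander, to be left alone: steel socket, 30 mm across, 40 mm tall; origin at its underside's centre.
- wrench: Bystander, to be left alone: flat steel wrench 180 mm long, lying; origin at its underside's centre.
- nut: Bystander, to be left alone: steel wheel nut, 28 mm across, 28 mm tall; origin at its underside's centre.
- pot: Bystander, to be left alone: aluminium pot, 140 mm across, 85 mm tall; origin at its underside's centre.
- jar: Bystander, to be left alone: clear jar, 72 mm across, 100 mm tall; origin at its underside's centre.

How it is judged (in metres and radians):
On the way, in this order (a step that is already met when the one before it is completed fails the run):
1. the gate is tipped to the other side while all three balls still wait in the track (((value of joint gate above 0.2 rad and distance of tread_left from where it was at the start of the episode above 0.0215 m) or (value of joint gate below -0.2 rad and distance of tread_left from where it was at the start of the episode above 0.0215 m)) and value of joint pusher below 0.015 m and x of each of ball1_center, ball2_center, ball3_center in the frame of sorter below 0 m), for 0.2 s.
2. the pusher is fully forward (value of joint pusher above 0.079 m), for 0.1 s.
At the end, for the whole second after the job is handed in: The gate rests tipped more than 0.2 rad to the side opposite to its start, the pusher is within 5 mm of fully forward, and all three balls lie at rest (under 0.05 m/s) in the end of the chute the gate now slopes to: more than 170 mm sideways from the track's centre line, between the chute's walls (((value of joint gate below -0.2 rad and distance of tread_left from where it was at the start of the episode above 0.0215 m and y of ball1_center in the frame of sorter between 0.17 and 0.285 m and x of ball1_center in the frame of sorter between -0.02 and 0.065 m and z of each of ball1_center, ball2_center, ball3_center in the frame of sorter below 0.08 m and y of ball2_center in the frame of sorter between 0.17 and 0.285 m and x of ball2_center in the frame of sorter between -0.02 and 0.065 m and y of ball3_center in the frame of sorter between 0.17 and 0.285 m and x of ball3_center in the frame of sorter between -0.02 and 0.065 m) or (value of joint gate above 0.2 rad and distance of tread_left from where it was at the start of the episode above 0.0215 m and y of ball1_center in the frame of sorter between -0.285 and -0.17 m and x of ball1_center in the frame of sorter between -0.02 and 0.065 m and z of each of ball1_center, ball2_center, ball3_center in the frame of sorter below 0.08 m and y of ball2_center in the frame of sorter between -0.285 and -0.17 m and x of ball2_center in the frame of sorter between -0.02 and 0.065 m and y of ball3_center in the frame of sorter between -0.285 and -0.17 m and x of ball3_center in the frame of sorter between -0.02 and 0.065 m)) and value of joint pusher above 0.079 m and linear speed of each of ball1, ball2, ball3 below 0.05 m/s); the robot touches nothing.
It fails at once if a ball is touched by the robot (contact force between any of the fingers, the arm and ball1 above 0.5 N or contact force between any of the fingers, the arm and ball2 above 0.5 N or contact force between any of the fingers, the arm and ball3 above 0.5 N).
It fails at once if a ball is lifted (height (world z) of any of ball1_center, ball2_center, ball3_center above 0.19 m).
It fails at once if a bystander is moved more than 30 mm or tipped (distance of any of spray, filter, socket, wrench, nut, pot, jar from where it was at the start of the episode above 0.03 m or angle between any of spray, filter, socket, wrench, nut, pot, jar's own z axis and vertical above 0.4 rad).
It also fails if it takes over 42 s, if anything falls off the work surface, if the arm or the gripper's body presses on something with over 40 N, if the wrist force passes 120 N, or if a joint passes its speed limit or range.

## Working session

There is one attempt and no reset: what is moved stays moved. The work goes in short steps, Python scripts to look and compute and a tool call to move; the robot and the scene stay as the last step left them, time stands still between calls to the robot, and variables do not carry over. Pictures are saved under pics/ and viewed, about 8 in all and at most 12, crops included, and the job is handed in when it is done.

Besides the shell and the picture viewer there is one more tool, called after ">>>" by a JSON object that holds its "op" and its "data", one argument or row to a line. drive_tool: Moves the arm, as the interface text tells. Its arguments: {"type":"object","properties":{"plan":{"type":"array","items":{"type":"array"}},"fingers":{"type":"number"},"grip_force":{"type":"number"}},"required":["plan"]}

```bash
mkdir -p pics; cat > h.py <<'E'
import numpy as np,cv2
from station import read_state,vision,order
def grab(n):
    im,d=vision.read_camera(n); np.savez(f'{n}.npz',im=im,d=d); return im,d
def world(n,u,v,d):
    p=vision.camera_params(n); K=p['mtx']; E=np.array(p['extrinsics'])
    K=np.array(K)
    x=(u-K[0,2])/K[0,0]*d; y=(v-K[1,2])/K[1,1]*d
    P=np.stack([x,-y,-d,np.ones_like(d)],-1)
    return (P@E.T)[...,:3]
def cloud(n):
    z=np.load(f'{n}.npz'); d=z['d']; v,u=np.mgrid[:d.shape[0],:d.shape[1]]
    return z['im'],d,world(n,u,v,d.astype(float))
E
python3 - <<'E'
from h import *
for n in('scene','top'):
    im,d=grab(n); cv2.imwrite(f'pics/{n}0.png',im); p=vision.camera_params(n); print(n,{k:(np.round(v,3).tolist() if not isinstance(v,str) else v) for k,v in p.items()})
s=read_state(); print(s)
E
```

```text
scene {'mtx': [[401.399, 0.0, 276.697], [0.0, 401.399, 207.207], [0.0, 0.0, 1.0]], 'extrinsics': [[-0.54, -0.506, 0.673, 1.656], [0.842, -0.305, 0.446, 0.689], [-0.02, 0.806, 0.591, 1.045], [0.0, 0.0, 0.0, 1.0]]}
top {'mtx': [[484.726, 0.0, 279.228], [0.0, 484.726, 203.769], [0.0, 0.0, 1.0]], 'extrinsics': [[-0.018, 0.981, -0.193, 0.298], [-1.0, -0.018, -0.0, -0.036], [-0.004, 0.193, 0.981, 1.581], [0.0, 0.0, 0.0, 1.0]]}
{'time_s': 0.1, 'joint_pos': array([ 6.56606483e+01,  1.49326077e+01, -7.97863472e+00,  6.71909442e+01,
        7.48752669e-04,  8.99997626e+01]), 'qvel': array([ 0.1107769 , -0.11475544,  0.16975152, -0.08746176,  0.0046811 ,
       -0.00775374]), 'tau': array([-2.96102789e-04, -4.06508803e+01,  2.54526812e+01,  1.00467473e-02,
        1.79884012e-05,  1.79745012e-05]), 'tool_pos': array([0.21609861, 0.47774107, 0.20984057]), 'tcp_rot': array([[-9.11122125e-01,  4.12135798e-01, -7.46956028e-04],
       [ 4.12136475e-01,  9.11120685e-01, -1.61959122e-03],
       [ 1.30755683e-05, -1.78349322e-03, -9.99998409e-01]]), 'ft_force': array([-0.73690996, -0.64101191, -0.3177116 ]), 'ft_torque': array([-0.02223689, -0.01281113,  0.0314152 ]), 'gripper_width': 0.08557549668958836}
```

View pics/scene0.png

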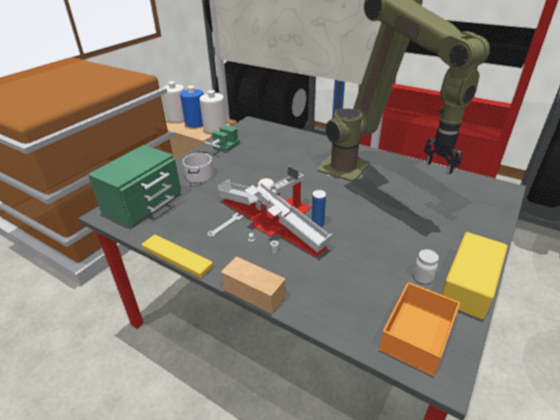

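View pics/top0.png

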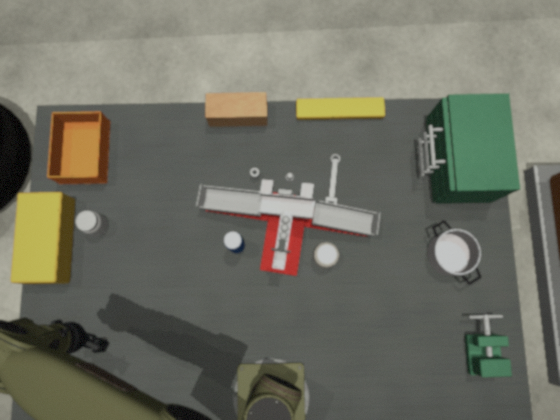

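The scene view shows the sorter mid-table. In the top view the treads are near (267,186) and (307,190), the balls near (285,228), the pusher plate near (279,262), the spray can at (233,241) and the filter at (326,256). Next I'll enlarge the sorter and measure it.

```bash
python3 - <<'E'
from h import *
im,d,W=cloud('top')
c=im[150:290,190:390]; cv2.imwrite('pics/topc.png',cv2.resize(c,None,fx=4,fy=4,interpolation=cv2.INTER_CUBIC))
im2,_,W2=cloud('scene')
c=im2[155:265,190:350]; cv2.imwrite('pics/scc.png',cv2.resize(c,None,fx=5,fy=5,interpolation=cv2.INTER_CUBIC))
for (u,v) in [(267,186),(267,190),(307,190),(307,186),(279,255),(279,262),(279,268),(198,196),(379,222),(233,241),(326,256)]: print(u,v,W[v,u].round(3))
E
```

```text
267 186 [0.64  0.001 0.133]
267 190 [0.626 0.001 0.14 ]
307 190 [ 0.616 -0.119  0.175]
307 186 [ 0.628 -0.12   0.174]
279 255 [ 0.427 -0.032  0.145]
279 262 [ 0.407 -0.032  0.141]
279 268 [ 0.388 -0.032  0.161]
198 196 [0.622 0.22  0.087]
379 222 [ 0.542 -0.363  0.002]
233 241 [0.47  0.103 0.151]
326 256 [ 0.426 -0.176  0.095]
```

View pics/topc.png

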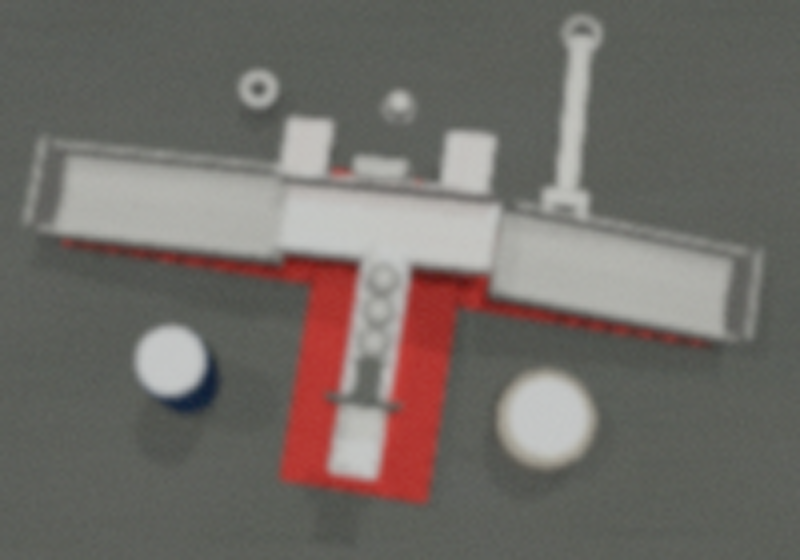

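View pics/scc.png

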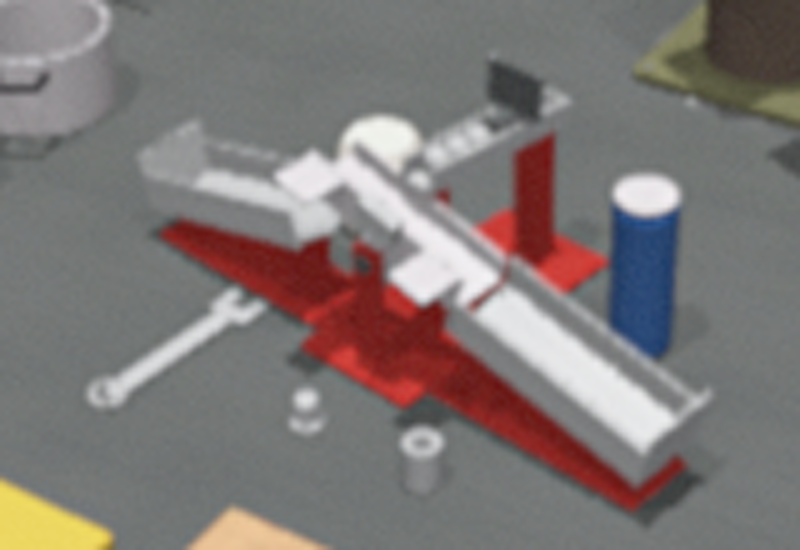

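The right tread is the raised one (z 0.175, against about 0.137 on the left), so I press the right tread. One more measurement for the plate, the treads and the yaw.

```bash
python3 - <<'E'
from h import *
im,d,W=cloud('top')
def pts(W,lo,hi): 
    P=W.reshape(-1,3); return P[((P>lo)&(P<hi)).all(1)]
for n in('top','scene'):
    _,_,W=cloud(n)
    print(n)
    P=pts(W,[.36,-.12,.18],[.50,.06,.23]); print('plate',len(P),P.min(0).round(3),P.max(0).round(3),P.mean(0).round(3))
    if len(P)>5: 
        q=P[:,:2]-P[:,:2].mean(0); _,s,v=np.linalg.svd(q); print('dir',v[0].round(3),s.round(4))
        print(P[::max(1,len(P)//25)].round(3).tolist())
    P=pts(W,[.602,-.16,.165],[.66,-.08,.19]); print('treadR',len(P),P.min(0).round(3),P.max(0).round(3),np.median(P,0).round(3))
    P=pts(W,[.61,-.04,.12],[.68,.04,.15]); print('treadL',len(P),P.min(0).round(3),P.max(0).round(3),np.median(P,0).round(3))
_,d,W=cloud('top')
for v in range(246,256): print(v,[W[v,u].round(3).tolist() for u in (276,282,288)])
print('track',[W[v,u].round(3).tolist() for u,v in((278,262),(279,257))],'red',W[240,300].round(3))
E
```

```text
top
plate 47 [ 0.429 -0.064  0.181] [ 0.442 -0.01   0.211] [ 0.437 -0.038  0.204]
dir [-0.163 -0.987] [0.1127 0.0122]
[[0.442, -0.01, 0.204], [0.442, -0.013, 0.203], [0.442, -0.016, 0.205], [0.441, -0.019, 0.209], [0.442, -0.022, 0.205], [0.442, -0.024, 0.202], [0.441, -0.027, 0.208], [0.44, -0.01, 0.199], [0.439, -0.013, 0.206], [0.439, -0.016, 0.207], [0.439, -0.019, 0.204], [0.439, -0.022, 0.204], [0.439, -0.024, 0.205], [0.439, -0.027, 0.205], [0.439, -0.03, 0.203], [0.438, -0.033, 0.211], [0.438, -0.036, 0.211], [0.438, -0.039, 0.206], [0.438, -0.041, 0.207], [0.438, -0.044, 0.205], [0.439, -0.047, 0.202], [0.437, -0.024, 0.192], [0.436, -0.027, 0.202], [0.435, -0.03, 0.21], [0.436, -0.033, 0.206], [0.436, -0.036, 0.204], [0.436, -0.039, 0.204], [0.436, -0.041, 0.205], [0.436, -0.044, 0.202], [0.436, -0.047, 0.201], [0.435, -0.05, 0.207], [0.436, -0.053, 0.202], [0.436, -0.056, 0.203], [0.435, -0.058, 0.209], [0.435, -0.061, 0.206], [0.436, -0.064, 0.201], [0.435, -0.041, 0.181], [0.433, -0.044, 0.199], [0.433, -0.047, 0.205], [0.432, -0.05, 0.207], [0.433, -0.053, 0.205], [0.43
[... 1515 characters left out ...]
.01]]
248 [[0.442, -0.024, 0.202], [0.445, -0.042, 0.167], [0.462, -0.062, 0.006]]
249 [[0.439, -0.024, 0.205], [0.438, -0.041, 0.207], [0.458, -0.062, 0.009]]
250 [[0.437, -0.024, 0.192], [0.436, -0.041, 0.205], [0.435, -0.058, 0.209]]
251 [[0.437, -0.024, 0.161], [0.435, -0.041, 0.181], [0.433, -0.058, 0.204]]
252 [[0.434, -0.024, 0.163], [0.436, -0.041, 0.141], [0.433, -0.059, 0.174]]
253 [[0.433, -0.024, 0.141], [0.433, -0.041, 0.14], [0.445, -0.061, 0.006]]
254 [[0.431, -0.024, 0.14], [0.43, -0.041, 0.138], [0.442, -0.061, 0.005]]
255 [[0.427, -0.024, 0.142], [0.427, -0.041, 0.142], [0.439, -0.061, 0.006]]
track [[0.407, -0.029, 0.134], [0.421, -0.032, 0.144]] red [ 0.486 -0.101  0.013]
```

Right tread at (0.622, -0.119, 0.174), plate centre at (0.438, -0.037, 0.184), sorter yaw about -8°. The plate top and track heights match the given sizes. Moving above the tread with the fingers shut.

>>> {"op": "drive_tool", "data": {
  "fingers": 0,
  "plan": [
    [[0,0,0.8],[0,0,0]],
    [[0.3,-0.5,0.7],[0,0,0.3]],
    [[0.7,-1,0],[0,0,0.3]],
    [[0.7,-1,0],[0,0,0.3]],
    [[0.7,-1,0],[0,0,0.3]],
    [[0.7,-1,0],[0,0,0.3]],
    [[0.7,-1,0],[0,0,0.3]],
    [[0.7,-1,0],[0,0,0.3]],
    [[0.7,-1,0],[0,0,0.3]],
    [[0.7,-1,0],[0,0,0.3]],
    [[0.7,-1,0],[0,0,0.3]],
    [[0.7,-1,0],[0,0,0.3]]
  ]
}}

```text
time_s: 1.3
tool_pos: [0.4357, 0.1619, 0.2553]
tcp_rot: [[-0.991, 0.135, -0.001], [0.135, 0.991, -0.0], [0.001, -0.0, -1.0]]
ft_force: [0.5, 0.2, -0.2]
gripper_width: 0.0001
```

>>> {"op": "drive_tool", "data": {
  "plan": [
    [[0.7,-1,0],[0,0,0]],
    [[0.7,-1,0],[0,0,0]],
    [[0.7,-1,0],[0,0,0]],
    [[0.7,-1,0],[0,0,0]],
    [[0.7,-1,0],[0,0,0]],
    [[0.7,-1,0],[0,0,0]],
    [[0.6,-1,0],[0,0,0]],
    [[0.5,-1,0],[0,0,0]],
    [[0.4,-0.7,0],[0,0,0]],
    [[0,0,0],[0,0,0]],
    [[0,0,0],[0,0,0]]
  ]
}}

```text
time_s: 2.4
tool_pos: [0.6059, -0.0978, 0.2548]
tcp_rot: [[-0.991, 0.137, -0.002], [0.137, 0.991, 0.001], [0.002, 0.001, -1.0]]
ft_force: [-0.0, 0.3, 0.4]
gripper_width: 0.0004
```

>>> {"op": "drive_tool", "data": {
  "plan": [
    [[0.65,-0.7,0],[0,0,0]],
    [[0,0,-0.7],[0,0,0]],
    [[0,0,-0.8],[0,0,0]],
    [[0,0,-0.5],[0,0,0]],
    [[0,0,0],[0,0,0]],
    [[0,0,0],[0,0,0]]
  ]
}}

```text
time_s: 3.0
tool_pos: [0.6254, -0.1176, 0.196]
tcp_rot: [[-0.991, 0.135, -0.001], [0.135, 0.991, 0.0], [0.001, 0.0, -1.0]]
ft_force: [-0.0, -0.4, 0.0]
gripper_width: 0.0002
```

```bash
python3 - <<'E'
from h import *
im,d=grab('scene'); a=im[130:270,190:350]; cv2.imwrite('pics/s1.png',cv2.resize(a,None,fx=4,fy=4,interpolation=cv2.INTER_CUBIC)); print(read_state()['tool_pos'])
E
```

```text
[ 0.62604374 -0.11789109  0.1967132 ]
```

View pics/s1.png

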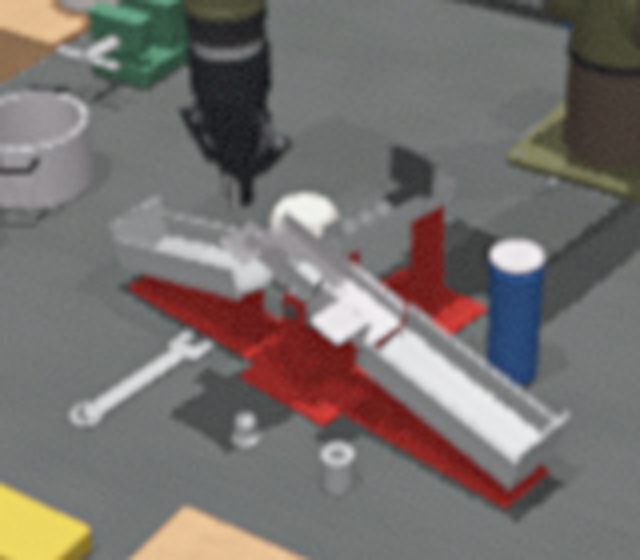

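The fingertip (247,205) stands right above the raised right tread (245,238). Pressing.

>>> {"op": "drive_tool", "data": {
  "plan": [
    [[0,0,-0.5],[0,0,0]],
    [[0,0,-0.3],[0,0,0]],
    [[0,0,-0.25],[0,0,0]],
    [[0,0,-0.25],[0,0,0]],
    [[0,0,-0.25],[0,0,0]],
    [[0,0,-0.25],[0,0,0]],
    [[0,0,0],[0,0,0]],
    [[0,0,0],[0,0,0]],
    [[0,0,0],[0,0,0]]
  ]
}}

```text
time_s: 3.95
tool_pos: [0.6261, -0.1186, 0.1418]
tcp_rot: [[-0.991, 0.136, 0.0], [0.136, 0.991, 0.0], [-0.0, 0.0, -1.0]]
ft_force: [0.2, -0.6, -0.1]
gripper_width: -0.0003
```

>>> {"op": "drive_tool", "data": {
  "plan": [
    [[0,0,0.7],[0,0,0]],
    [[0,0,1],[0,0,0]],
    [[0,0,1],[0,0,0]],
    [[0,0,1],[0,0,0]],
    [[0,0,0],[0,0,0]],
    [[0,0,0],[0,0,0]]
  ]
}}

```text
time_s: 4.55
tool_pos: [0.6266, -0.1188, 0.2537]
tcp_rot: [[-0.991, 0.136, 0.003], [0.136, 0.991, -0.0], [-0.003, -0.0, -1.0]]
ft_force: [-0.3, -0.8, 0.3]
gripper_width: -0.0004
```

```bash
python3 - <<'E'
from h import *
im,d=grab('scene'); a=im[110:270,190:350]; cv2.imwrite('pics/s2.png',cv2.resize(a,None,fx=3.7,fy=3.7,interpolation=cv2.INTER_CUBIC))
_,_,W=cloud('scene'); P=W.reshape(-1,3)
for n,y in(('L',.001),('R',-.119)):
    Q=P[(abs(P[:,0]-.628)<.018)&(abs(P[:,1]-y)<.015)&(P[:,2]>.1)&(P[:,2]<.2)]; print(n,len(Q),np.median(Q,0).round(3))
E
```

```text
L 51 [0.629 0.001 0.134]
R 41 [ 0.624 -0.118  0.169]
```

View pics/s2.png

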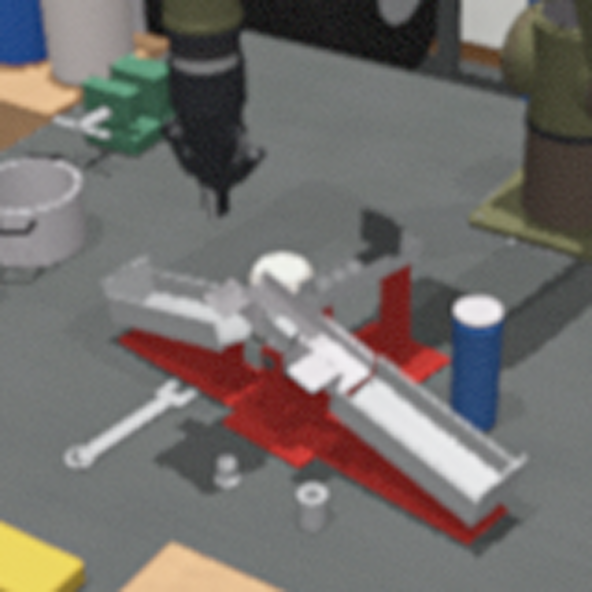

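The right tread still stands up (z 0.169), and the press showed no force. I'll check whether the finger ends really are at the reported TCP.

```bash
python3 - <<'E'
from h import *
_,d,W=cloud('scene'); p=vision.camera_params('scene'); E=np.linalg.inv(p['extrinsics']);K=np.array(p['mtx'])
def proj(X):
    c=E@np.r_[X,1]; return (K@[c[0],-c[1],-c[2]])[:2]/-c[2]
s=read_state();u=proj(s['tool_pos']); print(s['tool_pos'],'full',u,'crop s2',(u-[190,110])*3.7)
P=W.reshape(-1,3); Q=P[(abs(P[:,0]-.627)<.06)&(abs(P[:,1]+.119)<.06)&(P[:,2]>.19)&(P[:,2]<.36)]
for z in np.arange(.19,.36,.01):
    q=Q[abs(Q[:,2]-z)<.005]; 
    if len(q): print(z.round(3),len(q),q.min(0).round(3),q.max(0).round(3))
_,_=grab('top');_,d,W=cloud('top')
for (u,v) in [(266,187),(307,189)]: print(W[v,u].round(3))
E
```

```text
[ 0.6258034  -0.11861197  0.25235408] full [248.27409576 173.21542682] crop s2 [215.61415431 233.89707924]
0.27 1 [ 0.629 -0.111  0.275] [ 0.629 -0.111  0.275]
0.28 11 [ 0.622 -0.124  0.276] [ 0.639 -0.105  0.285]
0.29 19 [ 0.624 -0.131  0.286] [ 0.64  -0.102  0.295]
0.3 20 [ 0.624 -0.131  0.295] [ 0.64  -0.102  0.305]
0.31 13 [ 0.629 -0.125  0.306] [ 0.639 -0.104  0.315]
0.32 26 [ 0.624 -0.154  0.317] [ 0.643 -0.082  0.325]
0.33 44 [ 0.615 -0.153  0.325] [ 0.647 -0.077  0.335]
0.34 45 [ 0.614 -0.164  0.335] [ 0.647 -0.07   0.345]
0.35 51 [ 0.614 -0.172  0.345] [ 0.649 -0.063  0.355]
[0.635 0.004 0.14 ]
[ 0.485 -0.085  0.763]
```

The finger ends stand about 20 mm above the reported TCP (0.273 seen, 0.252 reported). The first press therefore only reached about 0.162, short of level. I'll press again, deeper.

>>> {"op": "drive_tool", "data": {
  "plan": [
    [[0,0,-0.8],[0,0,0]],
    [[0,0,-0.9],[0,0,0]],
    [[0,0,-0.5],[0,0,0]],
    [[0,0,-0.3],[0,0,0]],
    [[0,0,-0.3],[0,0,0]],
    [[0,0,-0.3],[0,0,0]],
    [[0,0,-0.3],[0,0,0]],
    [[0,0,-0.3],[0,0,0]],
    [[0,0,-0.3],[0,0,0]],
    [[0,0,-0.3],[0,0,0]],
    [[0,0,0],[0,0,0]],
    [[0,0,0],[0,0,0]]
  ]
}}

```text
time_s: 5.85
tool_pos: [0.6256, -0.1186, 0.1232]
tcp_rot: [[-0.991, 0.136, -0.001], [0.136, 0.991, 0.0], [0.001, 0.0, -1.0]]
ft_force: [0.1, -0.0, 1.4]
gripper_width: 0.0002
```

>>> {"op": "drive_tool", "data": {
  "plan": [
    [[0,0,0],[0,0,0]],
    [[0,0,0],[0,0,0]]
  ]
}}

```text
time_s: 6.05
tool_pos: [0.6263, -0.1187, 0.1241]
tcp_rot: [[-0.991, 0.136, 0.001], [0.136, 0.991, -0.0], [-0.001, -0.0, -1.0]]
ft_force: [-0.5, -0.1, -0.5]
gripper_width: -0.0001
```

```bash
python3 - <<'E'
from h import *
im,d=grab('scene')
_,_,W=cloud('scene'); P=W.reshape(-1,3)
Q=P[(abs(P[:,0]-.632)<.018)&(abs(P[:,1]-.001)<.015)&(P[:,2]>.1)&(P[:,2]<.2)]; print('L',len(Q),np.median(Q,0).round(3))
Q=P[(abs(P[:,0]-.63)<.03)&(abs(P[:,1]+.117)<.03)&(P[:,2]>.1)&(P[:,2]<.2)]; print('R',len(Q),np.sort(Q[:,2]).round(3)[::5])
E
```

```text
L 43 [ 0.619 -0.005  0.164]
R 116 [0.114 0.135 0.139 0.146 0.148 0.152 0.155 0.157 0.158 0.159 0.163 0.166
 0.171 0.173 0.175 0.18  0.184 0.189 0.19  0.193 0.195 0.195 0.197 0.2  ]
```

The left tread now reads 0.164 or higher, so the gate has rocked. Lifting and going over to a point behind the plate.

>>> {"op": "drive_tool", "data": {
  "plan": [
    [[0,0,1],[0,0,0]],
    [[0,0,1],[0,0,0]],
    [[0,0,1],[0,0,0]],
    [[0,0,1],[0,0,0]],
    [[0,0,0.3],[0,0,0]],
    [[-1,0.37,0],[0,0,0]],
    [[-1,0.37,0],[0,0,0]],
    [[-1,0.37,0],[0,0,0]],
    [[-1,0.37,0],[0,0,0]],
    [[-1,0.37,0],[0,0,0]],
    [[-1,0.37,0],[0,0,0]],
    [[-1,0.37,0],[0,0,0]]
  ]
}}

```text
time_s: 7.3
tool_pos: [0.4142, -0.0405, 0.2519]
tcp_rot: [[-0.991, 0.137, -0.001], [0.137, 0.991, 0.0], [0.001, 0.0, -1.0]]
ft_force: [0.6, 0.8, -0.2]
gripper_width: 0.0002
```

>>> {"op": "drive_tool", "data": {
  "plan": [
    [[-1,0.37,0],[0,0,0]],
    [[0,0,0],[0,0,0]],
    [[0,0,0],[0,0,0]]
  ]
}}

```text
time_s: 7.6
tool_pos: [0.3856, -0.0298, 0.2525]
tcp_rot: [[-0.991, 0.136, 0.001], [0.136, 0.991, -0.0], [-0.001, -0.0, -1.0]]
ft_force: [-0.0, 0.8, 0.6]
gripper_width: -0.0001
```

```bash
python3 - <<'E'
from h import *
im,d=grab('scene'); a=im[110:270,190:350]; cv2.imwrite('pics/s3.png',cv2.resize(a,None,fx=3.7,fy=3.7,interpolation=cv2.INTER_CUBIC))
_,_,W=cloud('scene'); P=W.reshape(-1,3)
for n,y in(('L',.001),('R',-.119)):
    Q=P[(abs(P[:,0]-.628)<.018)&(abs(P[:,1]-y)<.015)&(P[:,2]>.1)&(P[:,2]<.2)]; print(n,len(Q),np.median(Q,0).round(3))
print(read_state()['tool_pos'])
Q=P[(abs(P[:,0]-.44)<.02)&(abs(P[:,1]+.037)<.04)&(P[:,2]>.18)&(P[:,2]<.23)]; print('plate',len(Q),Q.mean(0).round(3))
t=read_state()['tool_pos'];Q=P[(abs(P[:,0]-t[0])<.05)&(abs(P[:,1]-t[1])<.03)&(P[:,2]>.22)&(P[:,2]<.3)]; print('tip zmin',np.sort(Q[:,2])[:5].round(3),np.median(Q[:,:2],0).round(3))
E
```

```text
L 52 [ 0.616 -0.005  0.156]
R 8 [ 0.623 -0.129  0.139]
[ 0.38645853 -0.02995468  0.2525613 ]
plate 68 [ 0.439 -0.035  0.194]
tip zmin [0.274 0.275 0.275 0.277 0.278] [ 0.395 -0.023]
```

View pics/s3.png

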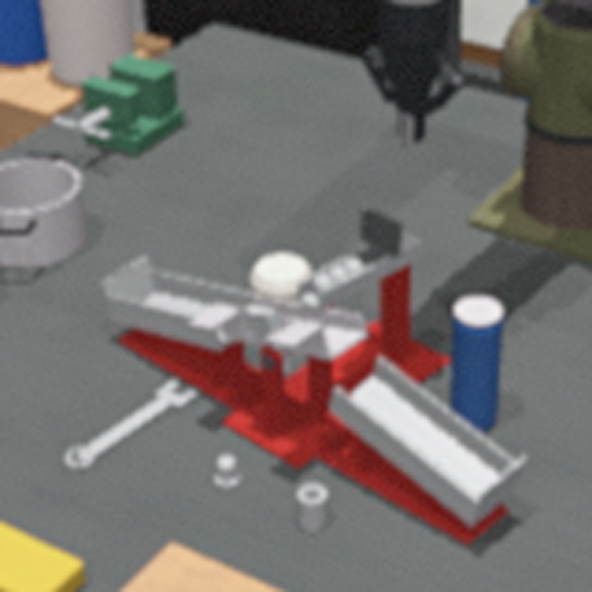

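The gate now slopes to the right chute, with all three balls still in the track (320–355, 265–280). Descending behind the plate, then pushing slowly.

>>> {"op": "drive_tool", "data": {
  "plan": [
    [[0,0,-0.8],[0,0,0]],
    [[0,0,-1],[0,0,0]],
    [[0,0,-1],[0,0,0]],
    [[0,0,-0.5],[0,0,0]],
    [[0.4,-0.055,0],[0,0,0]],
    [[0.4,-0.055,0],[0,0,0]],
    [[0.2,-0.027,0],[0,0,0]],
    [[0,0,0],[0,0,0]],
    [[0,0,0],[0,0,0]]
  ]
}}

```text
time_s: 8.55
tool_pos: [0.4167, -0.0341, 0.1542]
tcp_rot: [[-0.991, 0.136, 0.001], [0.136, 0.991, -0.0], [-0.001, 0.0, -1.0]]
ft_force: [-0.3, -0.4, 0.2]
gripper_width: 0.0001
```

>>> {"op": "drive_tool", "data": {
  "plan": [
    [[0.12,-0.016,0.008],[0,0,0]],
    [[0.12,-0.016,0.008],[0,0,0]],
    [[0.12,-0.016,0.008],[0,0,0]],
    [[0.12,-0.016,0.008],[0,0,0]],
    [[0.12,-0.016,0.008],[0,0,0]],
    [[0.12,-0.016,0.008],[0,0,0]],
    [[0.12,-0.016,0.008],[0,0,0]],
    [[0.12,-0.016,0.008],[0,0,0]],
    [[0.12,-0.016,0.008],[0,0,0]],
    [[0.12,-0.016,0.008],[0,0,0]],
    [[0.12,-0.016,0.008],[0,0,0]],
    [[0.12,-0.016,0.008],[0,0,0]]
  ]
}}

```text
time_s: 9.75
tool_pos: [0.4593, -0.0398, 0.1564]
tcp_rot: [[-0.991, 0.136, -0.0], [0.136, 0.991, -0.0], [0.0, -0.0, -1.0]]
ft_force: [-2.7, -1.8, -0.5]
gripper_width: 0.0001
```

```bash
python3 - <<'E'
from h import *
im,d=grab('scene'); a=im[110:270,190:350]; cv2.imwrite('pics/s4.png',cv2.resize(a,None,fx=3.7,fy=3.7,interpolation=cv2.INTER_CUBIC)); print(read_state()['tool_pos'])
E
```

```text
[ 0.46023102 -0.0398165   0.15653899]
```

View pics/s4.png

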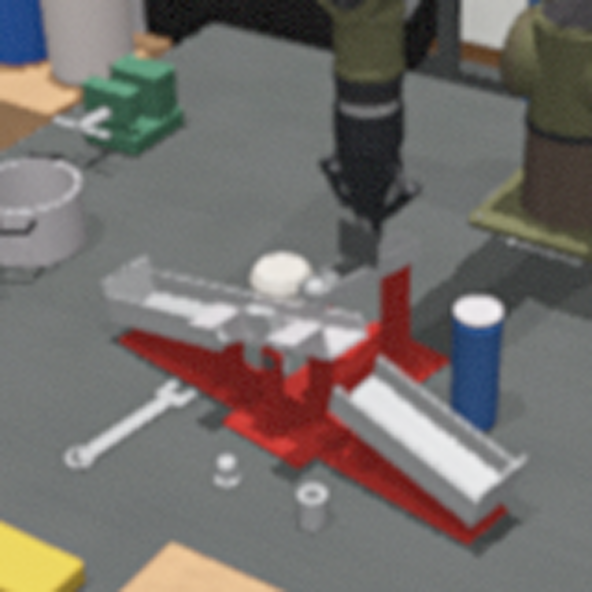

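The plate moves with the fingers at a force of about 3 N, and at least one ball has already dropped. Going on.

>>> {"op": "drive_tool", "data": {
  "plan": [
    [[0.12,-0.016,0.008],[0,0,0]],
    [[0.12,-0.016,0.008],[0,0,0]],
    [[0.12,-0.016,0.008],[0,0,0]],
    [[0.12,-0.016,0.008],[0,0,0]],
    [[0.12,-0.016,0.008],[0,0,0]],
    [[0.12,-0.016,0.008],[0,0,0]],
    [[0.12,-0.016,0.008],[0,0,0]],
    [[0.12,-0.016,0.008],[0,0,0]],
    [[0.12,-0.016,0.008],[0,0,0]],
    [[0.12,-0.016,0.008],[0,0,0]],
    [[0.12,-0.016,0.008],[0,0,0]]
  ]
}}

```text
time_s: 10.9
tool_pos: [0.4991, -0.0451, 0.1592]
tcp_rot: [[-0.991, 0.136, 0.0], [0.136, 0.991, 0.0], [-0.0, 0.0, -1.0]]
ft_force: [-2.1, -0.9, 1.0]
gripper_width: -0.0006
```

>>> {"op": "drive_tool", "data": {
  "plan": [
    [[0.1,-0.014,0.007],[0,0,0]],
    [[0.1,-0.014,0.007],[0,0,0]],
    [[0,0,0],[0,0,0]]
  ]
}}

```text
time_s: 11.2
tool_pos: [0.5046, -0.0458, 0.1594]
tcp_rot: [[-0.991, 0.136, -0.001], [0.136, 0.991, 0.0], [0.001, 0.0, -1.0]]
ft_force: [-3.2, -1.5, 1.1]
gripper_width: 0.0001
```

>>> {"op": "drive_tool", "data": {
  "plan": [
    [[0.1,-0.014,0.007],[0,0,0]],
    [[0,0,0],[0,0,0]]
  ]
}}

```text
time_s: 11.4
tool_pos: [0.5046, -0.0458, 0.1593]
tcp_rot: [[-0.991, 0.136, -0.006], [0.136, 0.991, 0.001], [0.006, 0.0, -1.0]]
ft_force: [-9.0, -0.8, 4.8]
gripper_width: -0.0
```

>>> {"op": "drive_tool", "data": {
  "plan": [
    [[0.12,-0.016,0.008],[0,0,0]],
    [[0,0,0],[0,0,0]],
    [[0,0,0],[0,0,0]]
  ]
}}

```text
time_s: 11.7
tool_pos: [0.5044, -0.0458, 0.1592]
tcp_rot: [[-0.991, 0.136, -0.012], [0.136, 0.991, 0.002], [0.012, 0.0, -1.0]]
ft_force: [-16.2, 0.4, 8.5]
gripper_width: -0.0004
```

>>> {"op": "drive_tool", "data": {
  "plan": [
    [[-0.4,0.055,0],[0,0,0]],
    [[-0.8,0.11,0],[0,0,0]],
    [[-0.8,0.11,0],[0,0,0]],
    [[-0.3,0.04,0.8],[0,0,0]],
    [[0,0,1],[0,0,0]],
    [[0,0,1],[0,0,0]],
    [[-1,0,0.4],[0,0,0]],
    [[-1,0,0],[0,0,0]],
    [[-1,0,0],[0,0,0]],
    [[0,0,0],[0,0,0]],
    [[0,0,0],[0,0,0]]
  ]
}}

```text
time_s: 12.8
tool_pos: [0.3534, -0.0372, 0.2567]
tcp_rot: [[-0.991, 0.136, 0.004], [0.136, 0.991, 0.0], [-0.004, 0.001, -1.0]]
ft_force: [0.9, 0.2, -0.6]
gripper_width: 0.0003
```

```bash
python3 - <<'E'
from h import *
im2,_=grab('top'); im,d=grab('scene')
a=cv2.resize(im[140:270,200:350],(450,390),interpolation=cv2.INTER_CUBIC); b=cv2.resize(im2[170:275,255:385],(350,283),interpolation=cv2.INTER_CUBIC)
c=np.zeros((390,800,3),np.uint8); c[:,:450]=a; c[:283,450:]=b; cv2.imwrite('pics/s5.png',c)
_,_,W=cloud('scene'); P=W.reshape(-1,3)
Q=P[(P[:,0]>.48)&(P[:,0]<.55)&(abs(P[:,1]+.047)<.045)&(P[:,2]>.19)&(P[:,2]<.23)]; print('plate',len(Q),Q.mean(0).round(3))
for n,y in(('L',.001),('R',-.119)):
    Q=P[(abs(P[:,0]-.628)<.018)&(abs(P[:,1]-y)<.015)&(P[:,2]>.1)&(P[:,2]<.2)]; print(n,len(Q),np.median(Q,0).round(3))
print(read_state()['tool_pos'])
E
```

```text
plate 58 [ 0.522 -0.048  0.201]
L 49 [ 0.616 -0.004  0.157]
R 8 [ 0.623 -0.129  0.139]
[ 0.35395159 -0.03729721  0.25640787]
```

View pics/s5.png

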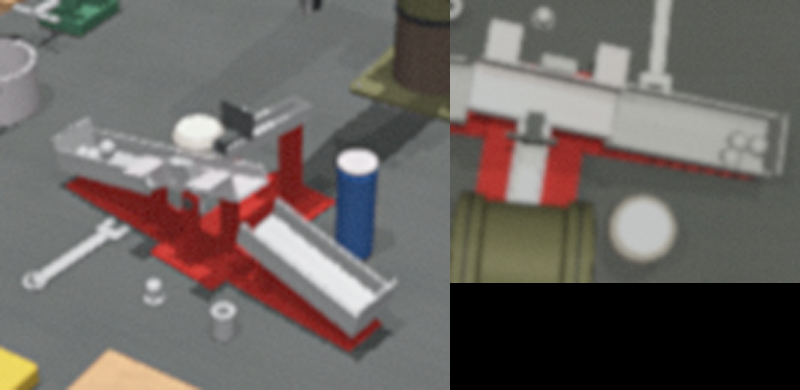

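All three balls lie in the closed end of the right chute (top view, 730–760, 138–160). The plate has moved 84 mm and the gate is still tipped to the right. A short wait, then I hand in.

>>> {"op": "drive_tool", "data": {
  "plan": [
    [[0,0,0],[0,0,0]],
    [[0,0,0],[0,0,0]],
    [[0,0,0],[0,0,0]],
    [[0,0,0],[0,0,0]],
    [[0,0,0],[0,0,0]],
    [[0,0,0],[0,0,0]],
    [[0,0,0],[0,0,0]],
    [[0,0,0],[0,0,0]],
    [[0,0,0],[0,0,0]],
    [[0,0,0],[0,0,0]],
    [[0,0,0],[0,0,0]],
    [[0,0,0],[0,0,0]]
  ]
}}

```text
time_s: 14.1
tool_pos: [0.3523, -0.0373, 0.256]
tcp_rot: [[-0.991, 0.136, 0.0], [0.136, 0.991, -0.0], [-0.0, -0.0, -1.0]]
ft_force: [0.5, -0.3, -0.6]
gripper_width: 0.0002
```

```bash
python3 -c "
from station import order; print(order.job_done())"
```

```text
the job is handed in; nothing more can be done
None
```

I pressed the raised right tread so the gate rocked over, then pushed the feed pusher to its stop. All three balls ran to the closed end of the right chute. I handed the job in at about 14 s; no verdict is reported.

- **First press:** It fell short and the gate stayed where it was, because the finger ends stand about 20 mm above the reported TCP. A second, deeper press tipped it.
- **Gate:** The last check found the right tread down at about 0.139 m. The left tread's depth reading was only 0.157 m where about 0.175 m was expected, probably because the sampling patch also caught lower parts. The pictures show the gate clearly tipped to the right.
- **Pusher:** The plate moved about 84 mm, and the force rose to 16 N against the stop without further motion.
- **Balls and bystanders:** The last pictures show all three balls at the chute's end. The spray can, filter, socket, wrench and nut look unmoved. I did not measure bystander positions, and the pot was only partly in view and the jar not at all. Ball rest was judged only by a 1.2 s wait before handing in, with no second picture.

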